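# Move the row of coffee dose tins to the grinder rack in the same order

### The job

The four weighed coffee dose tins carry no label: only their place in the row, counted from the rack's handle end, says which coffee is in which. Move the row out of the steel wire rack into the wooden rack so that each stands upright in the same place of the row as before, counted again from the handle end of the wooden rack. Keep the tins upright, set them down rather than drop them, and leave the milk pitcher, tamper, shaker and cup standing where they are.

Things in the scene. Friction and masses are not known exactly. Their poses are not given: they have to be found in the camera images.
- tin_a: One of four identical closed dose tins: upright plain aluminium cylinder, 43 mm diameter, 82 mm tall over all, the top 16 mm of it a flat black screw lid of the same diameter; 0.06 to 0.13 kg. Neighbours in the row stand about 23 mm apart. Origin: centre of its underside, z up its axis. At the start it is the first tin in the wire rack, counted from the handle end.
- tin_b: One of four identical closed dose tins: upright plain aluminium cylinder, 43 mm diameter, 82 mm tall over all, the top 16 mm of it a flat black screw lid of the same diameter; 0.06 to 0.13 kg. Neighbours in the row stand about 23 mm apart. Origin: centre of its underside, z up its axis. At the start it is the second tin in the wire rack, counted from the handle end.
- tin_c: One of four identical closed dose tins: upright plain aluminium cylinder, 43 mm diameter, 82 mm tall over all, the top 16 mm of it a flat black screw lid of the same diameter; 0.06 to 0.13 kg. Neighbours in the row stand about 23 mm apart. Origin: centre of its underside, z up its axis. At the start it is the third tin in the wire rack, counted from the handle end.
- tin_d: One of four identical closed dose tins: upright plain aluminium cylinder, 43 mm diameter, 82 mm tall over all, the top 16 mm of it a flat black screw lid of the same diameter; 0.06 to 0.13 kg. Neighbours in the row stand about 23 mm apart. Origin: centre of its underside, z up its axis. At the start it is the fourth tin in the wire rack, counted from the handle end.
- wire_rack: Source, holds the tins at the start: fixed stainless wire rack, 4 mm wires, sheet floor. Row of four square places, 62 mm clear, along its y axis; U-shaped steel handle (52 x 30 mm) at the +y end only. Origin: on the table under mid-row, z up. Place centres from the handle end: y = +99, +33, -33, -99 mm, x = 0. Floor 6 mm, walls 30 mm above the table; 272 x 70 mm without handle. Any yaw, either side.
- wood_rack: Target, empty at the start: fixed low brown wooden tray with 4 mm partitions. Row of four square places, 62 mm clear, along its y axis; U-shaped brass handle (52 x 30 mm) at the +y end only. Origin: on the table under mid-row, z up. Place centres from the handle end: y = +99, +33, -33, -99 mm, x = 0. Floor 6 mm, walls 30 mm above the table; 276 x 74 mm without handle. Any yaw, either side.
- pitcher: Loose bystander, not to be moved: open steel milk pitcher with a handle, 74 mm diameter, 86 mm tall; origin under its centre, handle reaching 62 mm out on its +y side. Stands beside the wooden rack, its centre 125 mm from the middle line of the row.
- shaker: Loose bystander, not to be moved: steel topping shaker with a domed pierced top and a small side handle (reaching 48 mm out to its +y), 54 mm diameter, 80 mm tall; origin under its centre. Stands beside the wire rack, its centre 115 mm from the middle line of the row.
- tamper: Loose bystander, not to be moved: coffee tamper standing on its 58 mm steel foot, wooden grip up, 86 mm tall; origin under its centre. Stands between the two racks.
- cup: Loose bystander, not to be moved: reddish espresso cup, 62 mm diameter, 56 mm tall, handle reaching 47 mm out to its +y; origin under its centre. Stands beside the wire rack, on the other side from the shaker, its centre 115 mm from the middle line of the row.
Things that resemble listed ones, but are neither listed nor needed, are in the scene too. Leave any green look-alike of the tin_b alone.

How it is judged:
By the outcome, as a careful person would: the job done as asked, in the order asked, and still so for the second after the job is handed in, with the robot touching nothing.
It also fails if it takes over 122 s, if anything falls off the work surface, if the arm or the gripper's body presses on something with over 40 N, if the wrist force passes 120 N, or if a joint passes its speed limit or range.

### The arm

A 6-joint arm with a two-finger parallel gripper is mounted at the origin on the work surface. World frame = base frame: x ahead of the robot, y to its left, z up, the work surface at z = 0. Lengths are in m, angles in rad, forces in N, time in s.
With the tool pointing down it reaches from about 0.375 to 0.975 m from the base axis. Payload 3.8 kg.
Tool frame: the origin (TCP) lies at the centre of the arm's flange, where the gripper is bolted on; the fingertips stand 173 mm ahead of it and the grasp point (between the pads) lies manip.tcp_to_grasp ahead of it (manip.tcp_to_grasp is the distance from the TCP to the grasp point, in m); z points along the fingers, y is the line along which they close (so a half turn about z gives the same grasp; the last joint's range is limited). The gripper opens to 85 mm and grips with 20 to 120 N. Pads are 22 mm wide; open, the fingers measure 114 mm over their backs; the gripper's body (76 mm by 85 mm) begins 54 mm behind the grasp point. The pads swing forward as they close: fully open they stand 13 mm farther back than shut.
Start: joints at [-1.195, 0.264, 1.604, -0, 1.274, -0.037], TCP at [0.271, -0.618, 0.405] pointing down, gripper open.
Joint ranges: [-2.63, 2.63], [-0.94, 2.18], [0.31, 2.57], [-1.31, 4.45], [0, 2.66], [-2.55, 2.55]. Speed limits (rad/s): [2.57, 2.57, 3.14, 3.14, 3.14, 3.14].

### API

Orientations are given as a unit quaternion [x, y, z, w].
In Python, from plant import manip gives the robot as it stands. The module is installed in compiled form; this text tells all that it offers.
- The arm moves only by the tool carry_out, never from a script. Its argument "increments" is text: rows parted by semicolons, each of 7 numbers parted by spaces: the shift along the world's x, y, z in m, then the turn, a rotation vector about the world's x, y, z in rad, then the finger opening in m, from 0 to 0.0854. A call has 1 to 10 rows; each row shifts and turns the commanded pose from where the row before left it; what a row does not reach is not made up. A row lasts 1/10 s, in which the tool goes at most 50 mm and 8.59 degrees, less where a joint would pass 70% of its speed; a pose out of reach is approached as far as the arm can. A call with a gripper value outside its range is refused whole. The fingers move at their own pace and stop on an object; "squeeze" is the grip in N (left out, the last holds). Time passes only in rows, so rows that do not move let the fingers close. It gives the time, the measured TCP pose, the force, the opening and the grip force at its end, in the units of the state.
- manip.read_state(): the state, without advancing time (a new reading comes with each control period).
- manip.capture(name): name is "side" or "top" or "wrist"; returns the picture (384x512x3 uint8, red, green, blue); there is no depth.
- manip.camera_params(name): a dict with "mtx" (3x3 intrinsics, pixels), "pose" (4x4, takes a point from camera to world coordinates). Camera axes: x right, y up, looking along -z (the intrinsics and any distortion apply to the point x, -y, -z); pixel columns grow to the right and rows downward; lengths in m; the calibration is good to about 2 mm. A picture is of the moment at which its call begins: read the wrist's pose just before it. camera_params takes no time and is no camera call; for the wrist camera it gives the pose at the moment of the call.
- manip.finish_job(): hands the job in; it is judged then, once.
The state is a dict: "time_s": time; "joint_pos": joint angles; "joint_vel": joint speeds; "joint_torque": joint torques, N m; "ee_pos": TCP position; "tool_rot": TCP orientation; "contact_force": force on the tool from outside, world axes, zero at the start; "ft_torque": the same for the moment, N m; "opening": finger opening in m; "grasp_force": force on a finger pad.
Only numpy, scipy, OpenCV 4.12 (cv2) and the standard library are available. Lean on these libraries where they do the work, as an engineer would, in place of code of your own. Each camera call takes 0.05 s, during which the arm holds its last target. There are 200 camera calls.

## Working session

There is one attempt and no reset: what is moved stays moved. The work goes in short steps, Python scripts to look and compute and a tool call to move; the robot and the scene stay as the last step left them, time stands still between calls to the robot, and variables do not carry over. Pictures are saved under pics/ and viewed, at most 14 in all, crops included, and the job is handed in when it is done.

Besides the shell and the picture viewer there is one more tool, called after "Request:" as a command line: name --argument value ..., lists and objects as JSON in quotes. carry_out: Moves the arm, as the interface text tells. Its arguments: {"type":"object","properties":{"increments":{"type":"string"},"squeeze":{"type":"number"}},"required":["increments"]}

```bash
mkdir -p pics; python3 - <<'E'
from plant import manip
import cv2,numpy as np
np.set_printoptions(precision=4,suppress=True)
for n in("top","side"):
    im=manip.capture(n); cv2.imwrite(f"pics/{n}0.png",im[:,:,::-1]); np.save(f"{n}0.npy",im)
    p=manip.camera_params(n); print(n,p)
print(manip.tcp_to_grasp, manip.read_state())
E
```

```text
top {'mtx': array([[349.2797,   0.    , 254.8533],
       [  0.    , 349.2797, 189.9201],
       [  0.    ,   0.    ,   1.    ]]), 'pose': array([[-0.0204,  0.9912, -0.131 ,  0.3744],
       [-0.9998, -0.0197,  0.0068,  0.0355],
       [ 0.0042,  0.1311,  0.9914,  1.1197],
       [ 0.    ,  0.    ,  0.    ,  1.    ]])}
side {'mtx': array([[364.0809,   0.    , 249.4055],
       [  0.    , 364.0809, 188.1677],
       [  0.    ,   0.    ,   1.    ]]), 'pose': array([[-0.9768,  0.1643, -0.137 ,  0.3946],
       [-0.2139, -0.7328,  0.6459,  0.6872],
       [ 0.0057,  0.6603,  0.751 ,  0.7921],
       [ 0.    ,  0.    ,  0.    ,  1.    ]])}
0.1547 {'time_s': 0.1, 'joint_pos': array([-1.1949,  0.2647,  1.6053,  0.    ,  1.2737, -0.0369]), 'joint_vel': array([ 0.0006, -0.0027, -0.0022,  0.0008,  0.0015, -0.0009]), 'joint_torque': array([  0.    , -51.6706, -36.8591,  -0.0001,   0.0064,   0.    ]), 'ee_pos': array([ 0.2707, -0.618 ,  0.4035]), 'tool_rot': array([ 0.9788,  0.2049, -0.0002, -0.001 ]), 'contact_force': array([-0.04  ,  0.3336,  0.2246]), 'ft_torque': array([-0.0243,  0.008 ,  0.0252]), 'grasp_force': 0.0, 'opening': 0.08567598608375539}
```

View pics/top0.png

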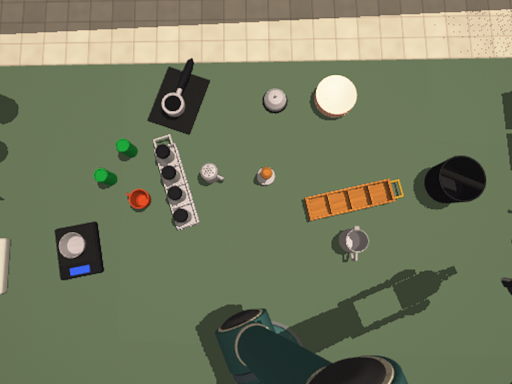

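View pics/side0.png

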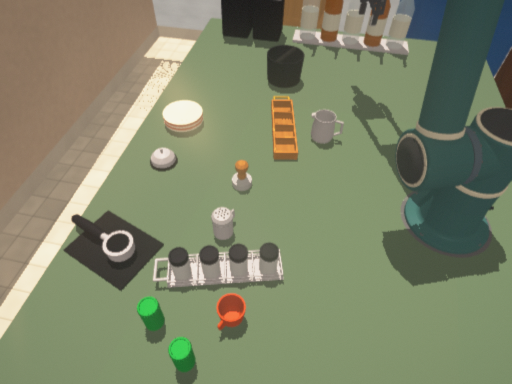

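The top view shows the wire rack with its handle at about (163,140) and lids at (163,152), (169,173), (176,194) and (181,216). The wooden rack spans (305,208) to (393,188), with its handle at (397,188). The side view agrees: the wire handle is at (160,268) and the tins run from (179,258) to (269,252).

```bash
cat >h.py <<'E'
import numpy as np,cv2
from plant import manip
np.set_printoptions(precision=4,suppress=True)
def ray(p,uv,z):
    "pixel(s) -> world points on the plane of height z"
    uv=np.atleast_2d(np.float64(uv)); M,K=p["pose"],p["mtx"]
    d=np.c_[(uv[:,0]-K[0,2])/K[0,0],-(uv[:,1]-K[1,2])/K[1,1],-np.ones(len(uv))]@M[:3,:3].T
    return M[:3,3]+d*((z-M[2,3])/d[:,2])[:,None]
def blobs(m,lo=20):
    n,l,s,c=cv2.connectedComponentsWithStats(m.astype(np.uint8))
    return [(s[i,4],c[i],l==i) for i in range(1,n) if s[i,4]>=lo]
def yaw(R):
    return np.arctan2(R[1],R[0])
E
python3 - <<'E'
from h import *
for n in("top","side"):
    im=np.load(n+"0.npy"); p=manip.camera_params(n); hsv=cv2.cvtColor(im,cv2.COLOR_RGB2HSV)
    m=(im.max(2)<45)
    box=np.zeros(m.shape,bool)
    if n=="top": box[140:232,150:200]=1
    else: box[235:290,160:290]=1
    for a,c,_ in blobs(m&box): print(n,"lid",a,c,ray(p,c,.085))
    w=(hsv[...,0]<20)&(hsv[...,1]>150)&(im[...,0]>90)
    for a,c,l in blobs(w,300):
        pts=np.argwhere(l)[:,::-1].astype(np.float32)
        P=ray(p,pts,.03)[:,:2]
        r=cv2.minAreaRect(P.astype(np.float32)); print(n,"wood",a,c,r)
E
```

```text
top lid 148 [162.4392 151.3041] [[0.6346 0.3058 0.085 ]]
top lid 146 [168.5    172.2534] [[0.5698 0.2867 0.085 ]]
top lid 145 [174.5655 192.8414] [[0.507  0.2679 0.085 ]]
top lid 149 [180.1208 215.1477] [[0.4402 0.2509 0.085 ]]
top wood 1972 [348.5801 199.3742] ((0.4836946725845337, -0.2703709602355957), (0.07483190298080444, 0.278988242149353), 11.59300422668457)
top wood 359 [138.7716 198.429 ] ((0.4993970990180969, 0.39148253202438354), (0.06429658085107803, 0.0656358078122139), 23.48097038269043)
side wood 1158 [283.5993 127.9585] ((0.484048992395401, -0.26215416193008423), (0.07392913848161697, 0.29333922266960144), 11.720063209533691)
side wood 788 [230.3553 309.9315] ((0.49714669585227966, 0.38143622875213623), (0.0613958016037941, 0.07547261565923691), 19.405059814453125)
```

Request:
carry_out --increments "0.0213 0.0348 0.005 0 0 0.136 0.07;0.0213 0.0348 0.005 0 0 0.136 0.07;0.0213 0.0348 0.005 0 0 0.136 0.07;0.0213 0.0348 0.005 0 0 0.136 0.07;0.0213 0.0348 0.005 0 0 0.136 0.07;0.0213 0.0348 0.005 0 0 0.136 0.07;0.0213 0.0348 0.005 0 0 0.136 0.07;0.0213 0.0348 0.005 0 0 0.136 0.07;0.0213 0.0348 0.005 0 0 0.136 0.07;0.0213 0.0348 0.005 0 0 0.136 0.07"

```text
time_s: 1.1
ee_pos: [0.4842, -0.2686, 0.4544]
tool_rot: [0.63, 0.777, -0.0, -0.0]
contact_force: [-0.3, -0.4, 1.2]
opening: 0.0698
grasp_force: 0.0
```

Request:
carry_out --increments "0 0 0 0 0 0 0.07;0 0 0 0 0 0 0.07;0 0 0 0 0 0 0.07"

```text
time_s: 1.4
ee_pos: [0.4833, -0.2708, 0.4541]
tool_rot: [0.633, 0.774, -0.0, -0.0]
contact_force: [0.2, -0.1, -0.0]
opening: 0.0698
grasp_force: 0.0
```

```bash
python3 - <<'E'
from h import *
s=manip.read_state();print(s["ee_pos"],s["tool_rot"],s["joint_pos"])
p=manip.camera_params("wrist");im=manip.capture("wrist");cv2.imwrite("pics/w1.png",im[:,:,::-1]);np.save("w1.npy",im)
print(p);np.savez("w1p.npz",**p)
E
```

```text
[ 0.4833 -0.2708  0.4541] [ 0.6327  0.7744 -0.0004 -0.0005] [-0.5555  0.0076  1.8022 -0.0007  1.3328 -0.756 ]
{'mtx': array([[327.6753,   0.    , 255.074 ],
       [  0.    , 327.6753, 192.8593],
       [  0.    ,   0.    ,   1.    ]]), 'pose': array([[ 0.9801, -0.1903, -0.0571,  0.469 ],
       [ 0.1987,  0.9374,  0.2859, -0.1987],
       [-0.0009, -0.2916,  0.9566,  0.4237],
       [ 0.    ,  0.    ,  0.    ,  1.    ]])}
```

View pics/w1.png

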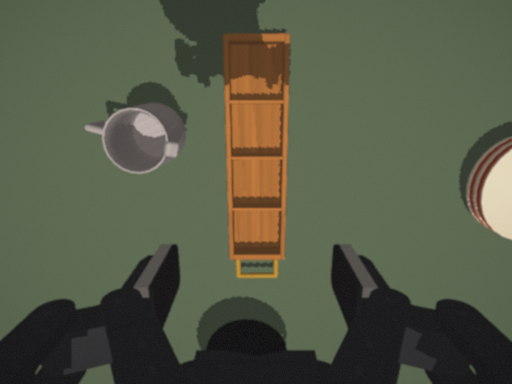

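The wrist view shows the wooden rack's rim running from (223,35)–(290,35) to (230,258)–(286,258). The brass handle is at (257,268), which is the −y end. The pitcher is well clear at (138,140).

```bash
python3 - <<'E'
from h import *
im=np.load("w1.npy");p=dict(np.load("w1p.npz"));hsv=cv2.cvtColor(im,cv2.COLOR_RGB2HSV)
w=((hsv[...,0]<18)&(hsv[...,1]>120)&(im[...,0]>50)).astype(np.uint8)
w[:,:200]=0;w[:,310:]=0
w=cv2.morphologyEx(cv2.morphologyEx(w,cv2.MORPH_CLOSE,np.ones((9,9))),cv2.MORPH_OPEN,np.ones((15,15)))
a,c,l=max(blobs(w,300),key=lambda b:b[0])
pts=np.argwhere(l)[:,::-1]
print(a,c,pts.min(0),pts.max(0))
P=ray(p,pts,.03)[:,:2].astype(np.float32);r=cv2.minAreaRect(P);print(r)
print("hand",ray(p,[[223,34.5],[290,34.5],[286,258.5],[230,258.5]],.03))
E
```

```text
13884 [256.2749 142.6069] [223  33] [289 259]
((0.48494774103164673, -0.2719361484050751), (0.07405021786689758, 0.2753605544567108), 11.656767845153809)
hand [[ 0.4221 -0.1457  0.03  ]
 [ 0.494  -0.1311  0.03  ]
 [ 0.5513 -0.3981  0.03  ]
 [ 0.4779 -0.413   0.03  ]]
```

Request:
carry_out --increments "0.006 0.055 0 0 0 -0.149 0.07;0.006 0.055 0 0 0 -0.149 0.07;0.006 0.055 0 0 0 -0.149 0.07;0.006 0.055 0 0 0 -0.149 0.07;0.006 0.055 0 0 0 -0.149 0.07;0.006 0.055 0 0 0 -0.149 0.07;0.006 0.055 0 0 0 -0.149 0.07;0.006 0.055 0 0 0 -0.149 0.07;0.006 0.055 0 0 0 -0.149 0.07;0.006 0.055 0 0 0 -0.149 0.07"

```text
time_s: 2.45
ee_pos: [0.5355, 0.1832, 0.4546]
tool_rot: [0.98, 0.201, -0.0, 0.0]
contact_force: [0.8, -0.7, 0.7]
opening: 0.0697
grasp_force: 0.0
```

Request:
carry_out --increments "0 0 0 0 0 0 0.07;0 0 0 0 0 0 0.07;0 0 0 0 0 0 0.07"

```text
time_s: 2.75
ee_pos: [0.5354, 0.1814, 0.4544]
tool_rot: [0.979, 0.205, -0.0, 0.0]
contact_force: [0.2, -0.7, -0.1]
opening: 0.0703
grasp_force: 0.0
```

```bash
python3 - <<'E'
from h import *
s=manip.read_state();print(s["ee_pos"],s["tool_rot"],s["joint_pos"])
p=manip.camera_params("wrist");im=manip.capture("wrist");cv2.imwrite("pics/w2.png",im[:,:,::-1]);np.save("w2.npy",im)
print(p);np.savez("w2p.npz",**p)
E
```

```text
[0.5354 0.1814 0.4544] [ 0.9788  0.2048 -0.0005  0.0004] [ 0.2828  0.0293  1.7796 -0.0007  1.3337  1.4412]
{'mtx': array([[327.6753,   0.    , 255.074 ],
       [  0.    , 327.6753, 192.8593],
       [  0.    ,   0.    ,   1.    ]]), 'pose': array([[ 0.4004,  0.8768,  0.2664,  0.6037],
       [-0.9164,  0.3825,  0.1184,  0.2106],
       [ 0.0019, -0.2915,  0.9566,  0.4239],
       [ 0.    ,  0.    ,  0.    ,  1.    ]])}
```

View pics/w2.png

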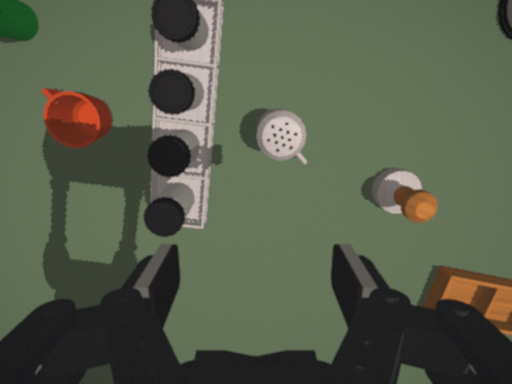

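The wrist view shows four lids at about (176,18), (172,92), (169,156) and (165,216). The cup is at (78,120), the shaker at (282,135) and the tamper at (400,195). No wire handle is visible at the bottom of the picture, so it lies past the top edge at +x.

```bash
python3 - <<'E'
from h import *
im=np.load("w2.npy");p=dict(np.load("w2p.npz"))
m=(im.max(2)<45);m[:,:140]=0;m[:,205:]=0;m[245:]=0
C=[]
for a,c,l in blobs(cv2.morphologyEx(m.astype(np.uint8),cv2.MORPH_OPEN,np.ones((7,7))),300):
    pts=np.argwhere(l)[:,::-1]
    P=ray(p,pts,.08)[:,:2].astype(np.float32); r=cv2.minAreaRect(P)
    print(a,c,pts.min(0),pts.max(0),ray(p,c,.08)[0],r[0],r[1])
E
```

```text
1176 [172.2253  19.4983] [153   0] [196  40] [0.6335 0.3083 0.08  ] (0.633653998374939, 0.30609869956970215) (0.03404192999005318, 0.04039158672094345)
1425 [171.327   91.4105] [150  71] [193 112] [0.5717 0.2875 0.08  ] (0.5713847279548645, 0.2872750163078308) (0.03952857851982117, 0.043130986392498016)
1320 [168.3712 155.5333] [148 136] [189 175] [0.5091 0.2688 0.08  ] (0.5087469220161438, 0.26868098974227905) (0.04225143790245056, 0.04356442019343376)
1137 [164.0097 216.2419] [145 198] [183 234] [0.442  0.2506 0.08  ] (0.44189029932022095, 0.2507111430168152) (0.04311113804578781, 0.04324735328555107)
```

Request:
carry_out --increments "0.025 0.0313 -0.02 0 0 -0.034 0.07;0.025 0.0313 -0.02 0 0 -0.033 0.07;0.025 0.0313 -0.02 0 0 -0.033 0.07;0.0246 0.0312 -0.02 0 0 -0.033 0.07;0 0 -0.04 0 0 0 0.07;0 0 -0.04 0 0 0 0.07;0 0 -0.03 0 0 0 0.07;0 0 0 0 0 0 0.07;0 0 0 0 0 0 0.07"

```text
time_s: 3.7
ee_pos: [0.6352, 0.3064, 0.2647]
tool_rot: [0.99, 0.139, -0.001, 0.0]
contact_force: [-0.6, -0.0, 0.8]
opening: 0.0695
grasp_force: 0.0
```

```bash
python3 - <<'E'
from h import *
s=manip.read_state();q=s["tool_rot"];print(s["ee_pos"],np.degrees(2*np.arctan2(q[1],q[0])))
im=manip.capture("wrist");cv2.imwrite("pics/w3.png",im[:,:,::-1])
E
```

```text
[0.6352 0.3064 0.2647] 15.965906143876419
```

View pics/w3.png

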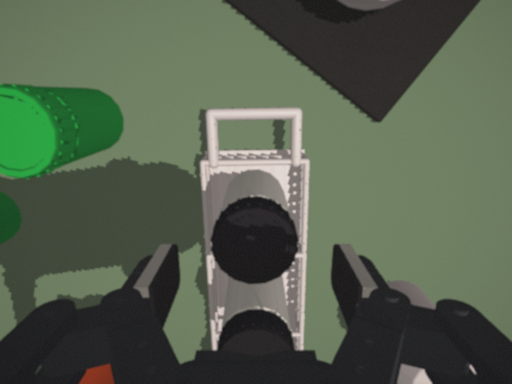

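The wrist view confirms the handle end at (255,112). The first lid is at (255,240), midway between the fingers.

Request:
carry_out --increments "0 0 -0.026 0 0 0 0.07;0 0 -0.026 0 0 0 0.07;0 0 0 0 0 0 0.07;0 0 0 0 0 0 0.035;0 0 0 0 0 0 0.035;0 0 0 0 0 0 0.035;0 0 0 0 0 0 0.035;0 0 0 0 0 0 0.035" --squeeze 40

```text
time_s: 4.55
ee_pos: [0.6362, 0.3085, 0.2162]
tool_rot: [0.99, 0.14, 0.003, -0.001]
contact_force: [-2.0, -1.4, 7.0]
opening: 0.0423
grasp_force: 41.0
```

Request:
carry_out --increments "0 0 0.015 0 0 0 0.035;0 0 0.025 0 0 0 0.035;0 0 0.04 0 0 0 0.035;0 0 0.04 0 0 0 0.035;0 0 0.02 0 0 0 0.035;0 0 0 0 0 0 0.035"

```text
time_s: 5.15
ee_pos: [0.636, 0.3087, 0.3594]
tool_rot: [0.99, 0.14, 0.005, -0.001]
contact_force: [0.5, 0.6, -1.5]
opening: 0.0421
grasp_force: 40.7
```

Request:
carry_out --increments "-0.0065 -0.03377 0 0 0 0.0748 0.035;-0.0065 -0.03377 0 0 0 0.0748 0.035;-0.0065 -0.03377 0 0 0 0.0748 0.035;-0.0065 -0.03377 0 0 0 0.0748 0.035;-0.0065 -0.03377 0 0 0 0.0748 0.035;-0.0065 -0.03377 0 0 0 0.0748 0.035;-0.0065 -0.03377 0 0 0 0.0748 0.035;-0.0065 -0.03377 0 0 0 0.0748 0.035;-0.0065 -0.03377 0 0 0 0.0748 0.035;-0.0065 -0.03377 0 0 0 0.0748 0.035"

```text
time_s: 6.15
ee_pos: [0.5685, -0.0308, 0.3509]
tool_rot: [0.87, 0.493, -0.001, -0.001]
contact_force: [-0.4, 0.4, -1.5]
opening: 0.0423
grasp_force: 40.8
```

Request:
carry_out --increments "-0.0065 -0.03377 0 0 0 0.0748 0.035;-0.0065 -0.03377 0 0 0 0.0748 0.035;-0.0065 -0.03377 0 0 0 0.0748 0.035;-0.0065 -0.03377 0 0 0 0.0748 0.035;-0.0065 -0.03377 0 0 0 0.0748 0.035;-0.0065 -0.03377 0 0 0 0.0748 0.035;-0.0065 -0.03377 0 0 0 0.0748 0.035;-0.0065 -0.03377 0 0 0 0.0748 0.035;-0.0065 -0.03377 0 0 0 0.0748 0.035;-0.0065 -0.03377 0 0 0 0.0748 0.035"

```text
time_s: 7.15
ee_pos: [0.5037, -0.3681, 0.3508]
tool_rot: [0.63, 0.777, 0.0, -0.002]
contact_force: [0.9, -0.5, -0.7]
opening: 0.0423
grasp_force: 40.7
```

Request:
carry_out --increments "0 0 0 0 0 0 0.035;0 0 0 0 0 0 0.035;0 0 0 0 0 0 0.035;0 0 0 0 0 0 0.035"

```text
time_s: 7.55
ee_pos: [0.5049, -0.3661, 0.3522]
tool_rot: [0.63, 0.776, 0.0, -0.001]
contact_force: [-0.5, -0.0, -0.6]
opening: 0.0419
grasp_force: 40.7
```

```bash
python3 - <<'E'
from h import *
s=manip.read_state();q=s["tool_rot"];print(s["ee_pos"],np.degrees(2*np.arctan2(q[1],q[0])))
im=manip.capture("wrist");cv2.imwrite("pics/w4.png",im[:,:,::-1])
E
```

```text
[ 0.5049 -0.3661  0.3522] 101.839578905301
```

View pics/w4.png

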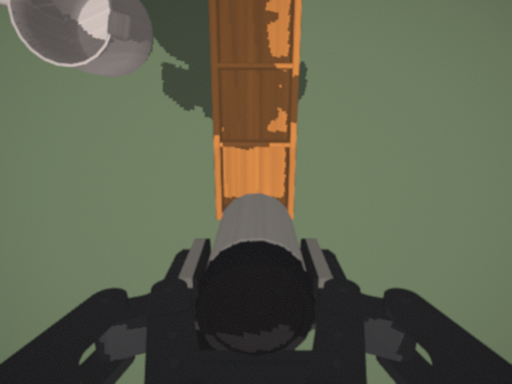

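The wrist view shows the tin held upright at (255,290), in line with the rack and over its handle-end place.

Request:
carry_out --increments "0 -0.003 -0.04 0 0 0 0.035;0 0 -0.04 0 0 0 0.035;0 0 -0.03 0 0 0 0.035;0 0 -0.015 0 0 0 0.035;0 0 -0.006 0 0 0 0.035;0 0 0 0 0 0 0.035;0 0 0 0 0 0 0.035"

```text
time_s: 8.3
ee_pos: [0.5057, -0.3709, 0.2237]
tool_rot: [0.631, 0.776, 0.0, 0.002]
contact_force: [-0.8, -0.1, -1.4]
opening: 0.0422
grasp_force: 40.8
```

Request:
carry_out --increments "0 0.001 -0.004 0 0 0 0.035;0 0 -0.002 0 0 0 0.035;0 0 0 0 0 0 0.035;0 0 0 0 0 0 0.035"

```text
time_s: 8.7
ee_pos: [0.505, -0.3696, 0.2163]
tool_rot: [0.631, 0.776, 0.0, 0.0]
contact_force: [1.6, -0.1, 0.2]
opening: 0.0423
grasp_force: 41.1
```

Request:
carry_out --increments "0 0 -0.0015 0 0 0 0.035;0 0 0 0 0 0 0.035;0 0 0 0 0 0 0.035"

```text
time_s: 9.0
ee_pos: [0.5051, -0.3697, 0.2162]
tool_rot: [0.631, 0.776, -0.0, 0.001]
contact_force: [-2.4, 0.5, 8.0]
opening: 0.0422
grasp_force: 41.6
```

Request:
carry_out --increments "0 0 0 0 0 0 0.05;0 0 0 0 0 0 0.07;0 0 0 0 0 0 0.07;0 0 0 0 0 0 0.07;0 0 0.03 0 0 0 0.07;0 0 0.05 0 0 0 0.07;0 0 0.04 0 0 0 0.07;0 0 0.02 0 0 0 0.07"

```text
time_s: 9.8
ee_pos: [0.5058, -0.3701, 0.3591]
tool_rot: [0.631, 0.776, 0.0, 0.003]
contact_force: [0.3, 0.2, -0.0]
opening: 0.07
grasp_force: 0.0
```

Request:
carry_out --increments "0.0033 0.0328 0 0 0 -0.0749 0.07;0.0033 0.0328 0 0 0 -0.0749 0.07;0.0033 0.0328 0 0 0 -0.0749 0.07;0.0033 0.0328 0 0 0 -0.0749 0.07;0.0033 0.0328 0 0 0 -0.0749 0.07;0.0033 0.0328 0 0 0 -0.0749 0.07;0.0033 0.0328 0 0 0 -0.0749 0.07;0.0033 0.0328 0 0 0 -0.0749 0.07;0.0033 0.0328 0 0 0 -0.0749 0.07;0.0033 0.0328 0 0 0 -0.0749 0.07"

```text
time_s: 10.8
ee_pos: [0.5377, -0.04, 0.3542]
tool_rot: [0.872, 0.49, 0.0, 0.0]
contact_force: [0.7, 0.2, 0.3]
opening: 0.0696
grasp_force: 0.0
```

Request:
carry_out --increments "0.0033 0.0328 0 0 0 -0.0749 0.07;0.0033 0.0328 0 0 0 -0.0749 0.07;0.0033 0.0328 0 0 0 -0.0749 0.07;0.0033 0.0328 0 0 0 -0.0749 0.07;0.0033 0.0328 0 0 0 -0.0749 0.07;0.0033 0.0328 0 0 0 -0.0749 0.07;0.0033 0.0328 0 0 0 -0.0749 0.07;0.0033 0.0328 0 0 0 -0.0749 0.07;0.0033 0.0328 0 0 0 -0.0749 0.07;0.0033 0.0328 0 0 0 -0.0749 0.07"

```text
time_s: 11.8
ee_pos: [0.5707, 0.288, 0.354]
tool_rot: [0.991, 0.137, -0.0, 0.0]
contact_force: [0.5, 0.8, -0.5]
opening: 0.0699
grasp_force: 0.0
```

Request:
carry_out --increments "0 0 -0.03 0 0 0 0.07;0 0 -0.03 0 0 0 0.07;0 0 0 0 0 0 0.07;0 0 0 0 0 0 0.07"

```text
time_s: 12.2
ee_pos: [0.5704, 0.2865, 0.2935]
tool_rot: [0.99, 0.139, -0.001, 0.0]
contact_force: [-0.3, 0.2, 0.4]
opening: 0.0699
grasp_force: 0.0
```

```bash
python3 - <<'E'
from h import *
s=manip.read_state();q=s["tool_rot"];print(s["ee_pos"],np.degrees(2*np.arctan2(q[1],q[0])))
a=manip.capture("wrist");b=manip.capture("top")
cv2.imwrite("pics/w5.png",np.hstack([a,b])[:,:,::-1][:,:,:]);im=cv2.imread("pics/w5.png");cv2.imwrite("pics/w5.png",cv2.resize(im,(800,300)))
E
```

```text
[0.5704 0.2865 0.2935] 15.955858685946225
```

View pics/w5.png

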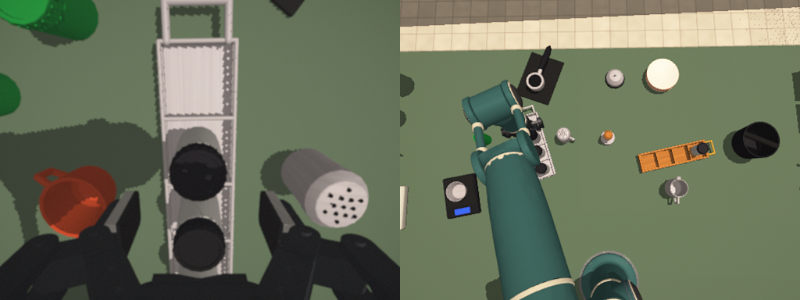

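The first tin stands in the handle-end place of the wooden rack, at (702,149) in the right half of the picture. The next tin, at (198,168) on the left, is centred between the fingers, with the cup and shaker clear of them.

Request:
carry_out --increments "0 0 -0.035 0 0 0 0.07;0 0 -0.03 0 0 0 0.07;0 0 -0.016 0 0 0 0.07;0 0 0 0 0 0 0.07;0 0 0 0 0 0 0.035;0 0 0 0 0 0 0.035;0 0 0 0 0 0 0.035;0 0 0 0 0 0 0.035;0 0 0 0 0 0 0.035" --squeeze 40

```text
time_s: 13.2
ee_pos: [0.572, 0.2872, 0.2157]
tool_rot: [0.99, 0.139, 0.002, -0.001]
contact_force: [-0.3, -0.1, 6.3]
opening: 0.0421
grasp_force: 41.0
```

Request:
carry_out --increments "0 0 0.015 0 0 0 0.035;0 0 0.025 0 0 0 0.035;0 0 0.04 0 0 0 0.035;0 0 0.04 0 0 0 0.035;0 0 0.02 0 0 0 0.035;0 0 0 0 0 0 0.035"

```text
time_s: 13.8
ee_pos: [0.5719, 0.2872, 0.3589]
tool_rot: [0.99, 0.139, 0.004, -0.001]
contact_force: [0.6, 0.0, -1.0]
opening: 0.042
grasp_force: 40.7
```

Request:
carry_out --increments "-0.0039 -0.0296 0 0 0 0.0748 0.035;-0.0039 -0.0296 0 0 0 0.0748 0.035;-0.0039 -0.0296 0 0 0 0.0748 0.035;-0.0039 -0.0296 0 0 0 0.0748 0.035;-0.0039 -0.0296 0 0 0 0.0748 0.035;-0.0039 -0.0296 0 0 0 0.0748 0.035;-0.0039 -0.0296 0 0 0 0.0748 0.035;-0.0039 -0.0296 0 0 0 0.0748 0.035;-0.0039 -0.0296 0 0 0 0.0748 0.035;-0.0039 -0.0296 0 0 0 0.0748 0.035"

```text
time_s: 14.8
ee_pos: [0.5305, -0.0104, 0.3512]
tool_rot: [0.87, 0.492, -0.001, -0.001]
contact_force: [0.1, 0.1, -1.3]
opening: 0.0423
grasp_force: 40.8
```

Request:
carry_out --increments "-0.0039 -0.0296 0 0 0 0.0748 0.035;-0.0039 -0.0296 0 0 0 0.0748 0.035;-0.0039 -0.0296 0 0 0 0.0748 0.035;-0.0039 -0.0296 0 0 0 0.0748 0.035;-0.0039 -0.0296 0 0 0 0.0748 0.035;-0.0039 -0.0296 0 0 0 0.0748 0.035;-0.0039 -0.0296 0 0 0 0.0748 0.035;-0.0039 -0.0296 0 0 0 0.0748 0.035;-0.0039 -0.0296 0 0 0 0.0748 0.035;-0.0039 -0.0296 0 0 0 0.0748 0.035"

```text
time_s: 15.8
ee_pos: [0.4917, -0.306, 0.3511]
tool_rot: [0.63, 0.776, -0.0, -0.002]
contact_force: [0.6, -0.1, -1.0]
opening: 0.0423
grasp_force: 40.8
```

Request:
carry_out --increments "0 0 0 0 0 0 0.035;0 0 0 0 0 0 0.035;0 0 0 0 0 0 0.035;0 0 0 0 0 0 0.035"

```text
time_s: 16.2
ee_pos: [0.4927, -0.3043, 0.3526]
tool_rot: [0.631, 0.776, 0.0, -0.001]
contact_force: [0.1, 0.8, -1.0]
opening: 0.0425
grasp_force: 40.8
```

Request:
carry_out --increments "0 0 -0.04 0 0 0 0.035;0 0 -0.04 0 0 0 0.035;0 0 -0.03 0 0 0 0.035;0 0 -0.015 0 0 0 0.035;0 0 -0.006 0 0 0 0.035;0 0 -0.003 0 0 0 0.035;0 0 -0.002 0 0 0 0.035;0 0 0 0 0 0 0.035;0 0 0 0 0 0 0.035;0 0 0 0 0 0 0.035"

```text
time_s: 17.2
ee_pos: [0.4931, -0.3057, 0.2183]
tool_rot: [0.632, 0.775, 0.0, 0.001]
contact_force: [0.3, -0.7, -1.9]
opening: 0.042
grasp_force: 40.9
```

Request:
carry_out --increments "0 0 -0.0015 0 0 0 0.035;0 0 -0.0015 0 0 0 0.035;0 0 0 0 0 0 0.035;0 0 0 0 0 0 0.035"

```text
time_s: 17.6
ee_pos: [0.4931, -0.3057, 0.2157]
tool_rot: [0.632, 0.775, -0.0, 0.001]
contact_force: [-1.5, -0.2, 6.5]
opening: 0.0424
grasp_force: 41.8
```

Request:
carry_out --increments "0 0 0 0 0 0 0.05;0 0 0 0 0 0 0.07;0 0 0 0 0 0 0.07;0 0 0 0 0 0 0.07;0 0 0.03 0 0 0 0.07;0 0 0.05 0 0 0 0.07;0 0 0.04 0 0 0 0.07;0 0 0.02 0 0 0 0.07"

```text
time_s: 18.4
ee_pos: [0.4938, -0.306, 0.3589]
tool_rot: [0.632, 0.775, 0.0, 0.003]
contact_force: [0.2, 0.1, -1.1]
opening: 0.0698
grasp_force: 0.0
```

Request:
carry_out --increments "0.0008 0.0287 0 0 0 -0.0747 0.07;0.0008 0.0287 0 0 0 -0.0747 0.07;0.0008 0.0287 0 0 0 -0.0747 0.07;0.0008 0.0287 0 0 0 -0.0747 0.07;0.0008 0.0287 0 0 0 -0.0747 0.07;0.0008 0.0287 0 0 0 -0.0747 0.07;0.0008 0.0287 0 0 0 -0.0747 0.07;0.0008 0.0287 0 0 0 -0.0747 0.07;0.0008 0.0287 0 0 0 -0.0747 0.07;0.0008 0.0287 0 0 0 -0.0747 0.07"

```text
time_s: 19.4
ee_pos: [0.5006, -0.0172, 0.3542]
tool_rot: [0.872, 0.49, -0.0, -0.0]
contact_force: [0.6, 0.2, 0.2]
opening: 0.07
grasp_force: 0.0
```

Request:
carry_out --increments "0.0008 0.0287 0 0 0 -0.0747 0.07;0.0008 0.0287 0 0 0 -0.0747 0.07;0.0008 0.0287 0 0 0 -0.0747 0.07;0.0008 0.0287 0 0 0 -0.0747 0.07;0.0008 0.0287 0 0 0 -0.0747 0.07;0.0008 0.0287 0 0 0 -0.0747 0.07;0.0008 0.0287 0 0 0 -0.0747 0.07;0.0008 0.0287 0 0 0 -0.0747 0.07;0.0008 0.0287 0 0 0 -0.0747 0.07;0.0008 0.0287 0 0 0 -0.0747 0.07"

```text
time_s: 20.4
ee_pos: [0.5086, 0.2698, 0.3541]
tool_rot: [0.99, 0.138, -0.0, 0.0]
contact_force: [0.1, 0.1, -0.5]
opening: 0.0698
grasp_force: 0.0
```

Request:
carry_out --increments "0 0 -0.03 0 0 0 0.07;0 0 -0.03 0 0 0 0.07;0 0 0 0 0 0 0.07;0 0 0 0 0 0 0.07"

```text
time_s: 20.8
ee_pos: [0.5085, 0.2685, 0.2937]
tool_rot: [0.99, 0.14, -0.001, 0.0]
contact_force: [0.6, -0.1, 0.3]
opening: 0.0699
grasp_force: 0.0
```

```bash
python3 - <<'E'
from h import *
s=manip.read_state();q=s["tool_rot"];print(s["ee_pos"],np.degrees(2*np.arctan2(q[1],q[0])))
a=manip.capture("wrist");b=manip.capture("top")
cv2.imwrite("pics/w6.png",cv2.resize(np.hstack([a,b])[:,:,::-1],(800,300)))
E
```

```text
[0.5085 0.2685 0.2937] 16.069269441702662
```

View pics/w6.png

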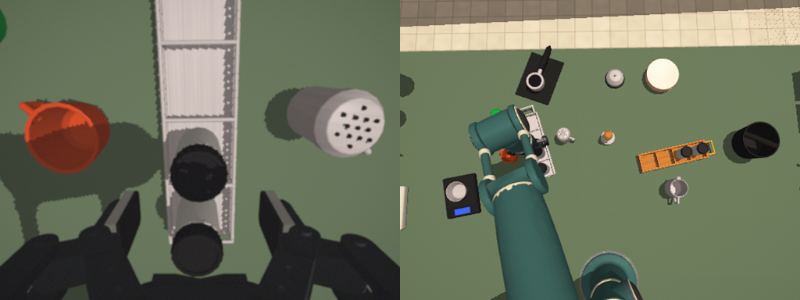

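Two tins now stand in the first two places of the wooden rack, at (702,149) and (686,152) on the right. The third tin, at (198,172) on the left, is centred between the fingers.

Request:
carry_out --increments "0 0 -0.035 0 0 0 0.07;0 0 -0.03 0 0 0 0.07;0 0 -0.016 0 0 0 0.07;0 0 0 0 0 0 0.07;0 0 0 0 0 0 0.035;0 0 0 0 0 0 0.035;0 0 0 0 0 0 0.035;0 0 0 0 0 0 0.035;0 0 0 0 0 0 0.035" --squeeze 40

```text
time_s: 21.8
ee_pos: [0.51, 0.2692, 0.2156]
tool_rot: [0.99, 0.14, 0.002, -0.001]
contact_force: [-0.3, -0.4, 6.0]
opening: 0.0423
grasp_force: 41.0
```

Request:
carry_out --increments "0 0 0.015 0 0 0 0.035;0 0 0.025 0 0 0 0.035;0 0 0.04 0 0 0 0.035;0 0 0.04 0 0 0 0.035;0 0 0.02 0 0 0 0.035;0 0 0 0 0 0 0.035"

```text
time_s: 22.4
ee_pos: [0.51, 0.2692, 0.3586]
tool_rot: [0.99, 0.14, 0.004, -0.001]
contact_force: [0.1, 0.0, -1.4]
opening: 0.0419
grasp_force: 40.7
```

Request:
carry_out --increments "-0.0015 -0.0255 0 0 0 0.0747 0.035;-0.0015 -0.0255 0 0 0 0.0747 0.035;-0.0015 -0.0255 0 0 0 0.0747 0.035;-0.0015 -0.0255 0 0 0 0.0747 0.035;-0.0015 -0.0255 0 0 0 0.0747 0.035;-0.0015 -0.0255 0 0 0 0.0747 0.035;-0.0015 -0.0255 0 0 0 0.0747 0.035;-0.0015 -0.0255 0 0 0 0.0747 0.035;-0.0015 -0.0255 0 0 0 0.0747 0.035;-0.0015 -0.0255 0 0 0 0.0747 0.035"

```text
time_s: 23.4
ee_pos: [0.4926, 0.0127, 0.3513]
tool_rot: [0.87, 0.493, -0.001, -0.001]
contact_force: [0.4, -0.4, -1.6]
opening: 0.0423
grasp_force: 40.8
```

Request:
carry_out --increments "-0.0015 -0.0255 0 0 0 0.0747 0.035;-0.0015 -0.0255 0 0 0 0.0747 0.035;-0.0015 -0.0255 0 0 0 0.0747 0.035;-0.0015 -0.0255 0 0 0 0.0747 0.035;-0.0015 -0.0255 0 0 0 0.0747 0.035;-0.0015 -0.0255 0 0 0 0.0747 0.035;-0.0015 -0.0255 0 0 0 0.0747 0.035;-0.0015 -0.0255 0 0 0 0.0747 0.035;-0.0015 -0.0255 0 0 0 0.0747 0.035;-0.0015 -0.0255 0 0 0 0.0747 0.035"

```text
time_s: 24.4
ee_pos: [0.4777, -0.2419, 0.3512]
tool_rot: [0.63, 0.776, -0.0, -0.002]
contact_force: [-0.5, 0.1, -0.7]
opening: 0.0423
grasp_force: 40.8
```

Request:
carry_out --increments "0 0 0 0 0 0 0.035;0 0 0 0 0 0 0.035;0 0 0 0 0 0 0.035;0 0 0 0 0 0 0.035"

```text
time_s: 24.8
ee_pos: [0.4786, -0.2404, 0.3527]
tool_rot: [0.631, 0.776, -0.0, -0.001]
contact_force: [-0.3, -1.0, -0.5]
opening: 0.0424
grasp_force: 40.8
```

Request:
carry_out --increments "0 0 -0.04 0 0 0 0.035;0 0 -0.04 0 0 0 0.035;0 0 -0.03 0 0 0 0.035;0 0 -0.015 0 0 0 0.035;0 0 -0.006 0 0 0 0.035;0 0 -0.003 0 0 0 0.035;0 0 -0.002 0 0 0 0.035;0 0 0 0 0 0 0.035;0 0 0 0 0 0 0.035"

```text
time_s: 25.7
ee_pos: [0.4794, -0.2417, 0.2186]
tool_rot: [0.632, 0.775, 0.0, 0.001]
contact_force: [-0.3, -0.1, -1.5]
opening: 0.0424
grasp_force: 40.9
```

Request:
carry_out --increments "0 0 -0.0015 0 0 0 0.035;0 0 -0.0015 0 0 0 0.035;0 0 0 0 0 0 0.035;0 0 0 0 0 0 0.035"

```text
time_s: 26.1
ee_pos: [0.4792, -0.2417, 0.2155]
tool_rot: [0.632, 0.775, 0.0, 0.001]
contact_force: [-1.1, 0.6, 5.3]
opening: 0.0421
grasp_force: 41.7
```

Request:
carry_out --increments "0 0 0 0 0 0 0.05;0 0 0 0 0 0 0.07;0 0 0 0 0 0 0.07;0 0 0 0 0 0 0.07;0 0 0.03 0 0 0 0.07;0 0 0.05 0 0 0 0.07;0 0 0.04 0 0 0 0.07;0 0 0.02 0 0 0 0.07"

```text
time_s: 26.9
ee_pos: [0.4798, -0.2419, 0.3588]
tool_rot: [0.632, 0.775, 0.001, 0.003]
contact_force: [0.5, -0.9, 0.5]
opening: 0.0701
grasp_force: 0.0
```

Request:
carry_out --increments "-0.0019 0.0246 0 0 0 -0.0747 0.07;-0.0019 0.0246 0 0 0 -0.0747 0.07;-0.0019 0.0246 0 0 0 -0.0747 0.07;-0.0019 0.0246 0 0 0 -0.0747 0.07;-0.0019 0.0246 0 0 0 -0.0747 0.07;-0.0019 0.0246 0 0 0 -0.0747 0.07;-0.0019 0.0246 0 0 0 -0.0747 0.07;-0.0019 0.0246 0 0 0 -0.0747 0.07;-0.0019 0.0246 0 0 0 -0.0747 0.07;-0.0019 0.0246 0 0 0 -0.0747 0.07"

```text
time_s: 27.9
ee_pos: [0.4595, 0.0056, 0.3542]
tool_rot: [0.872, 0.49, 0.0, -0.0]
contact_force: [0.8, 0.4, -0.3]
opening: 0.0695
grasp_force: 0.0
```

Request:
carry_out --increments "-0.0019 0.0246 0 0 0 -0.0747 0.07;-0.0019 0.0246 0 0 0 -0.0747 0.07;-0.0019 0.0246 0 0 0 -0.0747 0.07;-0.0019 0.0246 0 0 0 -0.0747 0.07;-0.0019 0.0246 0 0 0 -0.0747 0.07;-0.0019 0.0246 0 0 0 -0.0747 0.07;-0.0019 0.0246 0 0 0 -0.0747 0.07;-0.0019 0.0246 0 0 0 -0.0747 0.07;-0.0019 0.0246 0 0 0 -0.0747 0.07;-0.0019 0.0246 0 0 0 -0.0747 0.07"

```text
time_s: 28.9
ee_pos: [0.4405, 0.2516, 0.3541]
tool_rot: [0.99, 0.138, -0.0, 0.0]
contact_force: [1.7, 0.5, 0.5]
opening: 0.0701
grasp_force: 0.0
```

Request:
carry_out --increments "0 0 -0.03 0 0 0 0.07;0 0 -0.03 0 0 0 0.07;0 0 0 0 0 0 0.07;0 0 0 0 0 0 0.07"

```text
time_s: 29.3
ee_pos: [0.4405, 0.2505, 0.2939]
tool_rot: [0.99, 0.14, -0.001, 0.0]
contact_force: [-0.3, 0.1, -0.1]
opening: 0.0699
grasp_force: 0.0
```

```bash
python3 - <<'E'
from h import *
s=manip.read_state();q=s["tool_rot"];print(s["ee_pos"],np.degrees(2*np.arctan2(q[1],q[0])))
a=manip.capture("wrist");b=manip.capture("top")
cv2.imwrite("pics/w7.png",cv2.resize(np.hstack([a,b])[:,:,::-1],(800,300)))
E
```

```text
[0.4405 0.2505 0.2939] 16.07055409647517
```

View pics/w7.png

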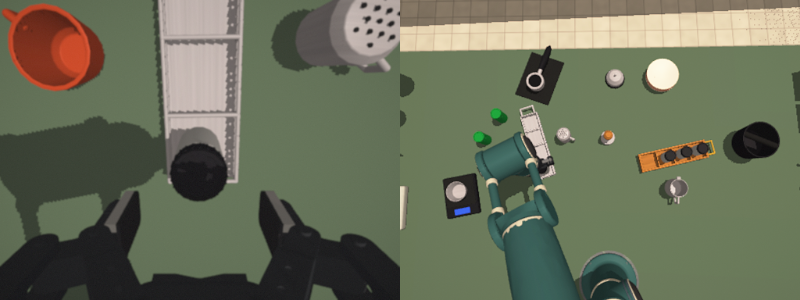

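Three tins stand in places 1 to 3 of the wooden rack, at (702,149), (686,152) and (670,156). The last tin, at (198,172) on the left, is centred between the fingers.

Request:
carry_out --increments "0 0 -0.035 0 0 0 0.07;0 0 -0.03 0 0 0 0.07;0 0 -0.016 0 0 0 0.07;0 0 0 0 0 0 0.07;0 0 0 0 0 0 0.035;0 0 0 0 0 0 0.035;0 0 0 0 0 0 0.035;0 0 0 0 0 0 0.035;0 0 0 0 0 0 0.035" --squeeze 40

```text
time_s: 30.3
ee_pos: [0.4421, 0.2513, 0.2156]
tool_rot: [0.99, 0.14, 0.002, -0.001]
contact_force: [0.0, 1.0, 7.7]
opening: 0.042
grasp_force: 40.9
```

Request:
carry_out --increments "0 0 0.015 0 0 0 0.035;0 0 0.025 0 0 0 0.035;0 0 0.04 0 0 0 0.035;0 0 0.04 0 0 0 0.035;0 0 0.02 0 0 0 0.035;0 0 0 0 0 0 0.035"

```text
time_s: 30.9
ee_pos: [0.4421, 0.2513, 0.3579]
tool_rot: [0.99, 0.14, 0.004, -0.001]
contact_force: [0.8, -0.1, -0.4]
opening: 0.0422
grasp_force: 40.7
```

Request:
carry_out --increments "0.0012 -0.0213 0 0 0 0.0747 0.035;0.0012 -0.0213 0 0 0 0.0747 0.035;0.0012 -0.0213 0 0 0 0.0747 0.035;0.0012 -0.0213 0 0 0 0.0747 0.035;0.0012 -0.0213 0 0 0 0.0747 0.035;0.0012 -0.0213 0 0 0 0.0747 0.035;0.0012 -0.0213 0 0 0 0.0747 0.035;0.0012 -0.0213 0 0 0 0.0747 0.035;0.0012 -0.0213 0 0 0 0.0747 0.035;0.0012 -0.0213 0 0 0 0.0747 0.035"

```text
time_s: 31.9
ee_pos: [0.4519, 0.0368, 0.3512]
tool_rot: [0.87, 0.493, -0.001, -0.001]
contact_force: [0.6, -0.2, -0.7]
opening: 0.0425
grasp_force: 40.8
```

Request:
carry_out --increments "0.0012 -0.0213 0 0 0 0.0747 0.035;0.0012 -0.0213 0 0 0 0.0747 0.035;0.0012 -0.0213 0 0 0 0.0747 0.035;0.0012 -0.0213 0 0 0 0.0747 0.035;0.0012 -0.0213 0 0 0 0.0747 0.035;0.0012 -0.0213 0 0 0 0.0747 0.035;0.0012 -0.0213 0 0 0 0.0747 0.035;0.0012 -0.0213 0 0 0 0.0747 0.035;0.0012 -0.0213 0 0 0 0.0747 0.035;0.0012 -0.0213 0 0 0 0.0747 0.035"

```text
time_s: 32.9
ee_pos: [0.464, -0.1759, 0.3511]
tool_rot: [0.63, 0.776, -0.0, -0.002]
contact_force: [0.5, -0.2, -0.5]
opening: 0.0423
grasp_force: 40.7
```

Request:
carry_out --increments "0 0 0 0 0 0 0.035;0 0 0 0 0 0 0.035;0 0 0 0 0 0 0.035;0 0 0 0 0 0 0.035"

```text
time_s: 33.3
ee_pos: [0.4646, -0.1745, 0.3528]
tool_rot: [0.631, 0.775, -0.0, -0.0]
contact_force: [0.4, 0.1, -1.3]
opening: 0.0426
grasp_force: 40.7
```

Request:
carry_out --increments "0 0 -0.04 0 0 0 0.035;0 0 -0.04 0 0 0 0.035;0 0 -0.03 0 0 0 0.035;0 0 -0.015 0 0 0 0.035;0 0 -0.006 0 0 0 0.035;0 0 -0.003 0 0 0 0.035;0 0 -0.002 0 0 0 0.035;0 0 0 0 0 0 0.035;0 0 0 0 0 0 0.035"

```text
time_s: 34.2
ee_pos: [0.4654, -0.1756, 0.2184]
tool_rot: [0.632, 0.775, 0.0, 0.001]
contact_force: [-0.8, -0.5, -1.7]
opening: 0.0425
grasp_force: 40.9
```

Request:
carry_out --increments "0 0 -0.0015 0 0 0 0.035;0 0 -0.0015 0 0 0 0.035;0 0 0 0 0 0 0.035;0 0 0 0 0 0 0.035"

```text
time_s: 34.6
ee_pos: [0.4653, -0.1757, 0.2156]
tool_rot: [0.632, 0.775, 0.0, 0.001]
contact_force: [-2.0, 1.2, 5.7]
opening: 0.0422
grasp_force: 41.8
```

Request:
carry_out --increments "0 0 0 0 0 0 0.05;0 0 0 0 0 0 0.07;0 0 0 0 0 0 0.07;0 0 0 0 0 0 0.07;0 0 0.03 0 0 0 0.07;0 0 0.05 0 0 0 0.07;0 0 0.05 0 0 0 0.07;0 0 0.05 0 0 0 0.07;0 0 0.04 0 0 0 0.07;0 0 0 0 0 0 0.07"

```text
time_s: 35.6
ee_pos: [0.4665, -0.1761, 0.4421]
tool_rot: [0.632, 0.775, 0.002, 0.007]
contact_force: [1.1, 0.2, 0.1]
opening: 0.0698
grasp_force: 0.0
```

Request:
carry_out --increments "0 -0.04 0 0 0 0 0.07;0 -0.04 0 0 0 0 0.07;0 0 0 0 0 0 0.07;0 0 0 0 0 0 0.07;0 0 0 0 0 0 0.07"

```text
time_s: 36.1
ee_pos: [0.4646, -0.2547, 0.4334]
tool_rot: [0.632, 0.775, 0.0, -0.001]
contact_force: [0.0, -0.1, 0.6]
opening: 0.07
grasp_force: 0.0
```

```bash
python3 - <<'E'
from h import *
a=manip.capture("wrist");b=manip.capture("side")
cv2.imwrite("pics/w8.png",cv2.resize(np.hstack([a,b])[:,:,::-1],(800,300)))
E
```

```text
(no output)
```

View pics/w8.png

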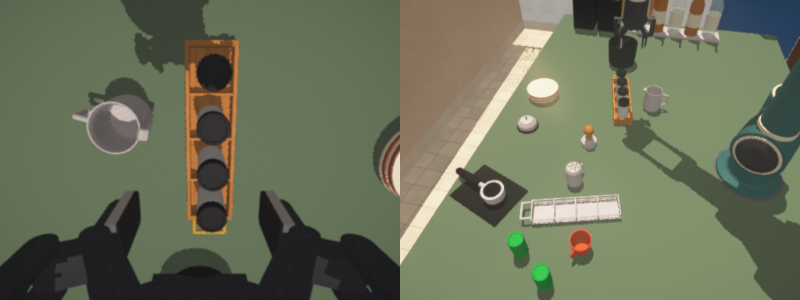

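All four tins stand upright in the wooden rack, with lids at (214,72), (212,127), (211,173) and (211,216). The wire rack is empty and the pitcher, tamper, shaker and cup stand where they were.

```bash
python3 -c "
from plant import manip
print(manip.finish_job())"
```

```text
the job is handed in; nothing more can be done
None
```

All four tins were moved into the wooden rack in the same order from its handle end, upright and set down gently at about 36 s; the bystanders look undisturbed, and the job is handed in (no verdict came back).

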